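Let the ratchet slant stand down

ROBOT

A 6-joint arm with a two-finger parallel gripper is mounted at the origin on the work surface. World frame = base frame: x ahead of the robot, y to its left, z up, the work surface at z = 0. Lengths are in m, angles in rad, forces in N, time in s.
With the tool pointing down it reaches from about 0.325 to 0.875 m from the base axis. Payload 4.4 kg.
Tool frame: the origin (TCP) lies between the finger pads; the fingertips stand 19 mm ahead of it and the grasp point (between the pads) is the TCP; z points along the fingers, y is the direction in which the jaws open and shut (so a half turn about z gives the same grasp; the last joint's range is limited). The gripper opens to 85 mm and grips with 20 to 120 N. Pads are 22 mm wide; open, the fingers measure 114 mm over their backs; the gripper's body (76 mm by 85 mm) begins 54 mm behind the grasp point. The pads swing forward as they close: fully open they stand 13 mm farther back than shut.
Start: joints at [1.167, 0.207, 1.542, -0, 1.393, -0.15], TCP at [0.144, 0.557, 0.25] pointing down, gripper open.
Joint ranges: [-2.73, 2.73], [-0.86, 2.22], [0.23, 2.46], [-1.11, 4.25], [0.08, 2.63], [-2.82, 2.82]. Speed limits (rad/s): [2.79, 2.79, 3.14, 3.14, 3.14, 3.14].

INTERFACE

Orientations are given as a rotation vector (axis times angle).
In Python, from bench import env gives the robot as it stands. Calls block until the motion is done:
- env.reach(position, orientation): joint-space move of the TCP to a pose.
- env.line_to(position, attitude=None, feed=0.15): straight line of the TCP; attitude=None keeps the orientation; feed is the mean speed in m/s.
- env.set_joints(angles): joint-space move.
- env.command_gripper(opening): opening from 0.0 (shut) to 1.0 (fully open); the grip force is fixed at half the most; returns when the fingers have stopped.
- env.hold(seconds).
- env.solve_ik(position, orientation): joint angles nearest the present ones, or None.
- env.get_obs(): the state.
- env.camera(name): name is "scene" or "top" or "wrist"; returns a dict with "pixels" (480x640x3 uint8, red, green, blue), "z_map" (480x640 float32, m along the optical axis (not along the pixel's ray), 0 where there is no reading), "mtx" (3x3 intrinsics, pixels), "rvec" (rotation vector, rad) and "tvec" (3), from world to camera coordinates, as OpenCV has them. Camera axes: x right, y down, z forward; pixel columns grow to the right and rows downward; lengths in m; the calibration is good to about 2 mm. A picture is of the moment at which its call begins.
A pose or a line that the arm cannot do raises env.IKError and nothing moves.
- env.finish_job(): hands the job in, once; it reports no verdict.
The state is a dict: "time": time; "joints": joint angles; "qd": joint speeds; "joint_torque": joint torques, N m; "tool_pos": TCP position; "tcp_rot": TCP orientation; "contact_force": force on the tool from outside, world axes, zero at the start; "torque": the same for the moment, N m; "opening": opening from 0.0 (shut) to 1.0 (fully open).
Only numpy, scipy, OpenCV 4.12 (cv2) and the standard library are available. Lean on these libraries where they do the work, as an engineer would, in place of code of your own. Each camera call takes 0.05 s, during which the arm holds its last target. There are 200 camera calls.

TASK

Let the tilting tube stand down to its lowest setting. Press the thumb tab of its ratchet pawl down until the pawl snaps over and stays clear of the teeth, then push the cradle down by its hand bar, past the teeth, until it lies fully down on its rests. Ease it down without forcing it or slamming the glass tubes, do not lift the cradle or anything else, and leave the rack, bottle, jar and dishes where they stand.

Things in the scene. Friction and masses are not known exactly. Their poses are not given: they have to be found in the camera images.
- stand: The fixed base of the tilting tube stand (slant stand): a white-painted steel plate 265 x 300 mm, 14 mm high with its feet, that does not move. Origin on the work surface near the middle of the plate; x points from the raised hand-bar end to the hinge end, y to the side that carries the quadrant and pawl, z up.
- hinge (a point): Middle of the cradle's hinge line, 50 mm above the work surface, 100 mm along the stand's x from its origin. The cradle turns about the stand's y direction here.
- cradle (a joint): Angle of the cradle (rad): 0 is lowest, on its two rests (it then still slopes up 0.09 to the hand bar); grows as that end rises. Starts at 0.30 to 0.50. The hinge is stiff and damped: the cradle stays where it is left; with the pawl free it takes 5 to 12 N on the hand bar to push down. With the pawl in, it drops at most a tooth (about 0.15 with its give) and then stands fast: do not force it.
- push_bar (a point): Centre of the hand bar: bare round steel bar, 16 mm thick, 224 mm long, along the stand's y at the raised end of the cradle, 215 mm from the hinge line. Clear above; the nearest tube caps are 56 mm towards the hinge. With the cradle fully down its centre is 69 mm above the work surface.
- pawl (a joint): Angle of the pawl (rad): 0 to 0.17 in the teeth (it may ride part-way up the back of a tooth), 0.50 fully free. An over-centre spring holds it at either end: pressed past 0.25 it snaps over to 0.50 and stays there. Pressing the tab takes 4 to 8 N at first, then less.
- thumb_tab (a point): Middle of the upper face of the pawl's thumb tab: dark steel, 30 mm along the stand's x, 34 along y, 5 thick, on the stand's +y side, 45 mm from the pawl's pivot (which lies towards the hinge). With the pawl in the teeth it is some 125 to 132 mm above the work surface and slopes up 0.1 to 0.25 rad to the hand-bar end; it goes down to 109 mm and then slopes down 0.25 rad.
- tube_rack: Bystander: white wire rack with black-capped tubes, 60 x 138 x 157 mm, loose. Origin under its middle.
- wash_bottle: Bystander: white plastic bottle, 58 mm thick, 135 mm tall, loose. Origin under its middle.
- media_jar: Bystander: amber jar with a black lid, 68 mm thick, 85 mm tall, loose. Origin under its middle.
- dishes: Bystander: stack of three pale clear dishes, 91 mm wide, 42 mm high, loose. Origin under its middle.
- cradle_mid (a point): Middle of the cradle's tray, 93 mm from the hinge line. The cradle is a stainless tray 165 x 206 mm with eight 16 mm glass tubes with black caps clamped on it, caps to the hand-bar end. On its +y side it carries the quadrant with saw teeth that the pawl holds.

How it is judged:
By the outcome, as a careful person would: the job done as asked, in the order asked, and still so for the second after the job is handed in, with the robot touching nothing.
It also fails if it takes over 48 s, if anything falls off the work surface, if the arm or the gripper's body presses on something with over 40 N, if the wrist force passes 120 N, or if a joint passes its speed limit or range.

## Working session

There is one attempt and no reset: what is moved stays moved. The work goes in short steps, each a Python script; the robot and the scene stay as the last script left them, time stands still between calls to the robot, and variables do not carry over. Pictures are saved under pics/ and viewed, about 8 in all and at most 12, crops included, and the job is handed in when it is done.

```bash
ls; mkdir -p pics
cat > h.py <<'E'
import numpy as np, cv2
from bench import env
def cloud(c):
    K=c["mtx"];R,_=cv2.Rodrigues(np.array(c["rvec"],float));t=np.array(c["tvec"],float).reshape(3)
    z=c["z_map"];v,u=np.mgrid[:480,:640]
    P=np.stack([(u-K[0,2])/K[0,0]*z,(v-K[1,2])/K[1,1]*z,z],-1)
    W=(P-t)@R; W[z==0]=np.nan
    return W
def save(c,n): cv2.imwrite("pics/"+n,c["pixels"][:,:,::-1])
E
python3 - <<'E'
from h import *
for n in("top","scene"):
    c=env.camera(n);save(c,n+"0.png");np.savez(n+"0.npz",**c)
    W=cloud(c);print(n,np.isnan(W[...,0]).mean(),-cv2.Rodrigues(np.array(c["rvec"],float))[0].T@np.array(c["tvec"]).reshape(3))
o=env.get_obs();print(o)
E
```

```text
pics
top 0.0037890625 [0.44883212 0.02790684 1.240796  ]
scene 0.0040885416666666665 [ 1.16260333 -0.62668297  0.8368033 ]
{'time': 0.1, 'joints': array([ 1.16647827e+00,  2.07357034e-01,  1.54286683e+00, -1.17295981e-05,
        1.39354579e+00, -1.50506743e-01]), 'qd': array([-0.00227358, -0.00141608, -0.00226209,  0.00018124, -0.00016433,
       -0.00039319]), 'joint_torque': array([-1.54579004e-03, -3.84096587e+01, -2.92546195e+01, -1.90374426e-04,
        4.90484046e-03,  8.39318801e-06]), 'tool_pos': array([0.14412601, 0.55593883, 0.2492028 ]), 'tcp_rot': array([-0.39753909, -3.11574714,  0.00329323]), 'contact_force': array([ 0.08437446, -0.54625485, -0.83664832]), 'torque': array([ 0.00636296,  0.03368395, -0.05843643]), 'opening': 0.9953789469783259}
```

View pics/top0.png

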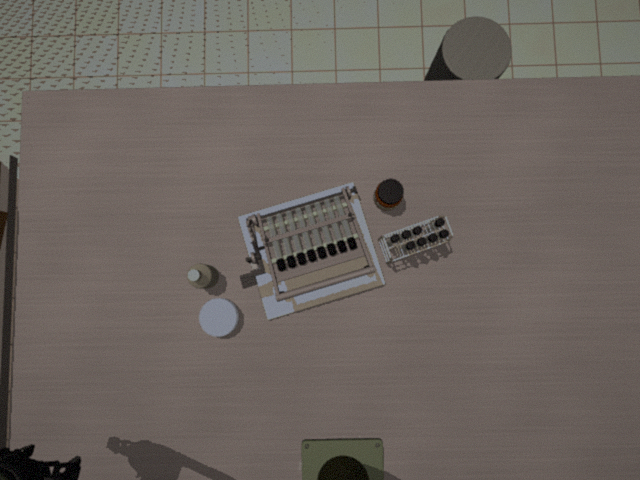

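View pics/scene0.png

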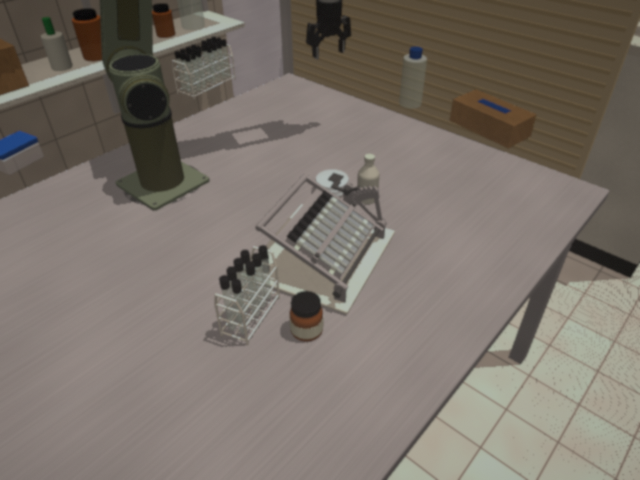

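The top view shows the hand bar towards the robot (about (278,297) to (370,268)). The hinge is on the far side, and the thumb tab is at about (250,281), close to the bottle (201,275) and dishes (219,318). Next I'll measure the heights.

Run:
```python
from h import *
c=dict(np.load("top0.npz"));W=cloud(c);p=c["pixels"]
cv2.imwrite("pics/crop.png",cv2.resize(p[170:340,170:400,::-1],None,fx=3.4,fy=3.4,interpolation=cv2.INTER_CUBIC))
# plate: z 8..20mm near the stand, bright
roi=np.zeros((480,640),bool);roi[175:325,236:388]=1
z=W[...,2]
print("table z",np.nanmedian(z[340:400,250:350]))
m=roi&(z>.009)&(z<.02)
pts=W[m][:,:2].astype(np.float32);print("plate",len(pts),cv2.minAreaRect(pts))
# tab region
for r in range(268,294,2): print(r,[f"{1000*z[r,u]:.0f}" for u in range(236,270,2)])
m=roi&(z>.1)
n,l,s,cc=cv2.connectedComponentsWithStats(m.astype(np.uint8))
for i in range(1,n):
    if s[i,4]>8: q=W[l==i];print(s[i],q.mean(0).round(4),q.min(0).round(3),q.max(0).round(3))
```

```text
table z -0.00019647801836672945
plate 5039 ((0.5433904528617859, 0.0711253434419632), (0.2651331424713135, 0.4294954538345337), 15.55273151397705)
268 ['1', '2', '1', '-6', '2', '-2', '-0', '-2', '19', '17', '21', '15', '122', '122', '17', '15', '18']
270 ['2', '-2', '1', '-2', '-3', '3', '-0', '-1', '-1', '124', '128', '127', '120', '125', '122', '16', '16']
272 ['3', '-1', '-0', '1', '2', '2', '-0', '-1', '124', '126', '124', '122', '123', '119', '123', '17', '11']
274 ['1', '-4', '-1', '1', '126', '120', '121', '123', '121', '122', '125', '122', '122', '13', '15', '8', '15']
276 ['-2', '4', '123', '124', '122', '125', '125', '126', '124', '128', '14', '12', '12', '15', '15', '15', '16']
278 ['-1', '4', '123', '125', '126', '125', '127', '121', '122', '124', '15', '13', '16', '14', '15', '17', '14']
280 ['1', '-4', '-6', '124', '124', '130', '125', '127', '121', '123', '121', '24', '12', '17', '10', '18', '12']
282 ['-2', '-1', '-1', '123', '124', '127', '124', '126', '128', '125', '123', '11', '15', '15', '13', '19', '14']
284 ['-3', '-2', '2', '125', '126', '125', '126', '124', '126', '124', '128', '20', '12', '12', '11', '16', '11']
286 ['1', '-0', '-2', '124', '128', '126', '128', '124', '4', '-3', '-0', '16', '11', '15', '13', '14', '13']
288 ['-2', '1', '1', '3', '3', '-4', '-2', '-1', '-0', '-2', '-3', '14', '14', '14', '10', '14', '12']
290 ['1', '2', '-3', '1', '2', '1', '1', '1', '5', '-1', '-2', '3', '18', '12', '17', '15', '17']
292 ['3', '3', '-4', '1', '0', '-1', '-1', '-1', '-1', '5', '-1', '0', '15', 'nan', '12', '14', '12']
[ 263  212  113   90 4589] [0.5244 0.0485 0.1212] [ 0.425 -0.078  0.1  ] [0.621 0.169 0.155]
[240 220  25  69 585] [0.5124 0.1906 0.127 ] [0.455 0.166 0.101] [0.609 0.219 0.155]
[382 235   6  17  35] [ 0.548  -0.1034  0.1273] [ 0.529 -0.108  0.103] [ 0.568 -0.098  0.135]
```

View pics/crop.png

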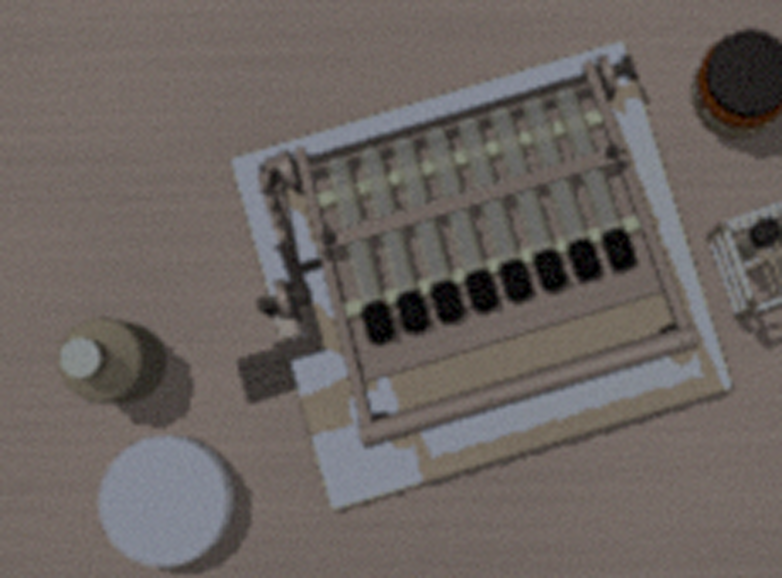

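Run:
```python
from h import *
c=dict(np.load("top0.npz"));W=cloud(c);z=W[...,2]
roi=np.zeros((480,640),bool);roi[175:325,236:388]=1
# tab: lies in rows>=275, cols<262
t=roi&(z>.1);t[:275]=0;t[:,262:]=0
print("tab",cv2.minAreaRect(W[t][:,:2].astype(np.float32)),np.median(W[t],0))
# plate left edge etc: plate points restricted to y>-.1
th=np.radians(15.5);ex=np.array([np.cos(th),np.sin(th)]);ey=np.array([-ex[1],ex[0]])
m=roi&(z>.007)&(z<.022);q=W[m][:,:2];a=q@ex;b=q@ey
print("plate x ext",np.percentile(a,[.5,99.5]),"y ext",np.percentile(b,[.5,99.5]))
# highest profile along ex in middle of cradle
m=roi&(z>.06);P=W[m];a=P[:,:2]@ex;b=P[:,:2]@ey
# bar: first high points on the near side
bm=(a<np.percentile(a,0.2)+.03)
B=P[bm];print("bar cand",len(B))
for lo in np.arange(a.min(),a.min()+.07,.004):
    k=(a>=lo)&(a<lo+.004)
    if k.sum(): print(round(lo,3),k.sum(),"z",np.percentile(P[k,2],[10,50,90]).round(4),"b",np.percentile(b[k],[2,98]).round(3))
```

```text
tab ((0.4690951108932495, 0.20033183693885803), (0.038280073553323746, 0.028713896870613098), 89.46451568603516) [0.47203065 0.20110343 0.12458244]
plate x ext [0.41065577 0.67434559] y ext [-0.25321651  0.06652542]
bar cand 807
0.445 183 z [0.1414 0.1455 0.1493] b [-0.201  0.011]
0.449 191 z [0.1457 0.1484 0.1518] b [-0.2    0.014]
0.453 190 z [0.1463 0.1489 0.1514] b [-0.201  0.012]
0.457 185 z [0.1421 0.1461 0.1496] b [-0.2    0.014]
0.461 19 z [0.1216 0.1415 0.1446] b [-0.203  0.013]
0.465 15 z [0.14   0.1425 0.1437] b [-0.203  0.015]
0.469 16 z [0.1341 0.1403 0.1421] b [-0.202  0.015]
0.473 14 z [0.1362 0.1386 0.1398] b [-0.202  0.016]
0.477 15 z [0.1319 0.1358 0.1388] b [-0.202  0.014]
0.481 17 z [0.1285 0.1327 0.1363] b [-0.245  0.015]
0.485 144 z [0.1182 0.121  0.1298] b [-0.245  0.013]
0.489 179 z [0.1171 0.12   0.1258] b [-0.222  0.012]
0.493 203 z [0.1151 0.1183 0.1267] b [-0.243  0.076]
0.497 200 z [0.1136 0.1168 0.1258] b [-0.204  0.077]
0.501 209 z [0.1113 0.1148 0.1258] b [-0.245  0.078]
0.505 227 z [0.1099 0.114  0.1246] b [-0.245  0.078]
0.509 227 z [0.1104 0.1256 0.1318] b [-0.201  0.077]
0.513 225 z [0.1078 0.1272 0.1344] b [-0.203  0.079]
```

```bash
cat >> h.py <<'E'
from scipy.spatial.transform import Rotation as Ro
th=np.radians(15.5);ex=np.array([np.cos(th),np.sin(th),0]);ey=np.array([-ex[1],ex[0],0]);ez=np.array([0,0,1.])
RV=Ro.from_matrix(np.c_[-ex,ey,-ez]).as_rotvec()
def P(a,b,tip): return a*ex+b*ey+(tip+.019)*ez   # tip height
def F(): return np.array(env.get_obs()["contact_force"])
E
python3 - <<'E'
from h import *
W=cloud(dict(np.load("top0.npz")));w=W[277:283,245:253].reshape(-1,3).mean(0);print("tab px",w,w@ex,w@ey)
env.command_gripper(0.0)
env.reach(P(.505,.062,.20),RV)
env.line_to(P(.505,.062,.145),feed=.1)
env.hold(.2);o=env.get_obs();print(o["time"],o["tool_pos"],F())
save(env.camera("scene"),"scene1.png")
im=cv2.imread("pics/scene1.png")[130:290,220:430];cv2.imwrite("pics/scene1c.png",cv2.resize(im,None,fx=3.5,fy=3.5,interpolation=cv2.INTER_CUBIC))
E
```

```text
tab px [0.47327481 0.19980071 0.12483999] 0.5094564322198213 0.06605685682343028
3.5417 [0.47075966 0.19487254 0.16494894] [ 0.05508214 -0.8080075   0.0874645 ]
```

View pics/scene1c.png

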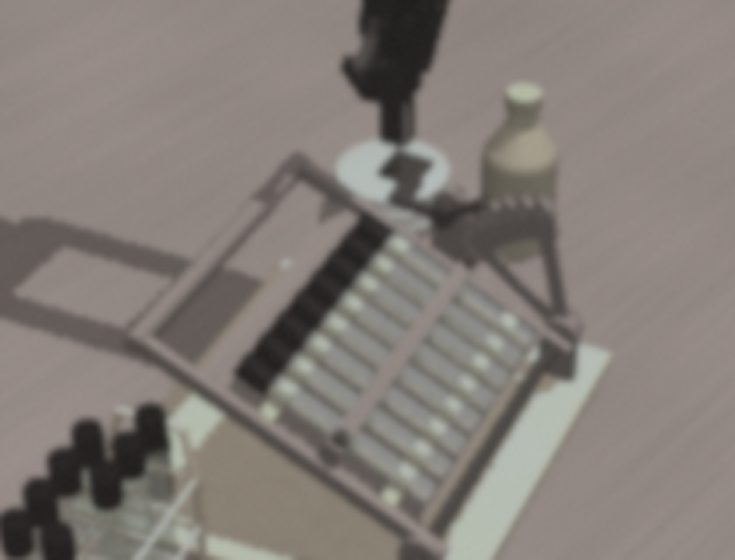

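The closed fingertips hang just above the tab (crop about (400,140), tab about (405,165)), clear of the frame and the bottle. Now I'll press.

Run:
```python
from h import *
a,b=.507,.064
env.line_to(P(a,b,.135),feed=.05);env.hold(.1);f0=F();print("f0",f0)
h=.135;log=[]
while h>.1075:
    h-=.0015;env.line_to(P(a,b,h),feed=.025);f=F()-f0
    log.append((round(h*1e3,1),round(1e3*(env.get_obs()["tool_pos"][2]-.019),1),*f.round(1)))
    if f[2]>20 or (h<.118 and f[2]>9): break
for l in log: print(*l)
env.hold(.3);print(F()-f0)
```

```text
f0 [0.14415313 0.43714985 0.24527821]
133.5 133.5 -0.1 -1.0 0.3
132.0 131.9 0.2 -0.3 -0.1
130.5 130.4 -1.0 0.4 -0.4
129.0 128.9 -0.3 -0.0 -0.3
127.5 127.4 0.3 0.3 -0.7
126.0 125.9 -0.4 -0.9 -0.7
124.5 124.5 -0.5 -0.9 -0.0
123.0 122.8 -0.3 0.2 0.2
121.5 121.3 0.0 -0.2 -0.3
120.0 119.8 0.4 -0.9 -0.6
118.5 118.3 0.5 -0.1 0.3
117.0 116.8 -0.4 -0.3 0.5
115.5 115.4 -0.6 -0.9 -0.3
114.0 113.9 0.9 -0.1 0.2
112.5 112.4 0.5 -0.2 -1.0
111.0 110.9 -0.2 -0.5 -0.0
109.5 110.4 -3.5 0.1 4.7
108.0 110.1 -5.6 -1.5 11.9
[-4.52990574 -1.27837615 12.21688851]
```

Run:
```python
from h import *
o=env.get_obs();print(o["time"],o["opening"],o["tool_pos"],o["tool_pos"]@ex,o["tool_pos"]@ey)
c=env.camera("scene");np.savez("s2.npz",**c)
save(c,"s2.png")
im=cv2.imread("pics/s2.png")[140:230,290:400];cv2.imwrite("pics/s2c.png",cv2.resize(im,None,fx=7,fy=6.6,interpolation=cv2.INTER_CUBIC))
```

```text
8.85 -0.003088775994594587 [0.47173979 0.19728253 0.12907175] 0.5073042889062283 0.06404047659662329
```

View pics/s2c.png

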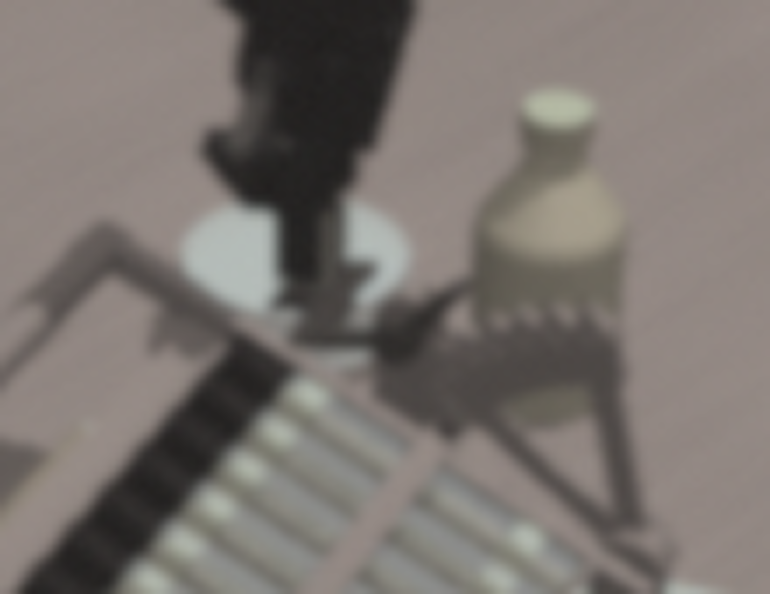

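The pawl's nose now points up and clear of the teeth (crop about (465,285)). I'll back off and check the tab height.

Run:
```python
from h import *
env.line_to(P(.507,.064,.19),feed=.08);f0=F()
env.line_to(P(.449,-.097,.19),feed=.15)
env.hold(.1)
for n in("top","scene"):
    c=env.camera(n);np.savez(n+"3.npz",**c);save(c,n+"3.png")
    if n=="top":
        W=cloud(c);z=W[...,2]
        a=W@ex;b=W@ey
        m=(a>.485)&(a<.535)&(b>.044)&(b<.09)&(z>.08)&(z<.14);print("tab",m.sum(),np.nanmedian(z[m]),a[m].min(),a[m].max(),b[m].min(),b[m].max())
        for lo in np.arange(.49,.53,.006):
            k=m&(a>=lo)&(a<lo+.006)
            if k.any(): print(round(lo,3),k.sum(),np.median(z[k]).round(4))
    else:
        W=cloud(c);a=W@ex;b=W@ey;z=W[...,2]
        m=(a>.43)&(a<.475)&(b>-.2)&(b<.02)&(z>.07)&(z<.17);print("bar",m.sum(),np.percentile(z[m],[50,95,99]),np.median(a[m]))
im=cv2.imread("pics/scene3.png")[140:230,290:400];cv2.imwrite("pics/s3c.png",cv2.resize(im,None,fx=7,fy=6.6,interpolation=cv2.INTER_CUBIC))
o=env.get_obs();print(o["time"],o["tool_pos"],F())
```

```text
tab 222 0.10953053904989395 0.49617224486146194 0.5285949293531497 0.04427096394823874 0.08451720032552916
0.496 41 0.1061
0.502 41 0.108
0.508 40 0.1096
0.514 48 0.111
0.52 46 0.112
0.526 6 0.1139
bar 521 [0.14600063 0.14961178 0.15060617] 0.4572454943561422
11.5667 [0.45860822 0.0270866  0.20897887] [ 0.27920801 -0.59354593 -0.6146858 ]
```

View pics/s3c.png

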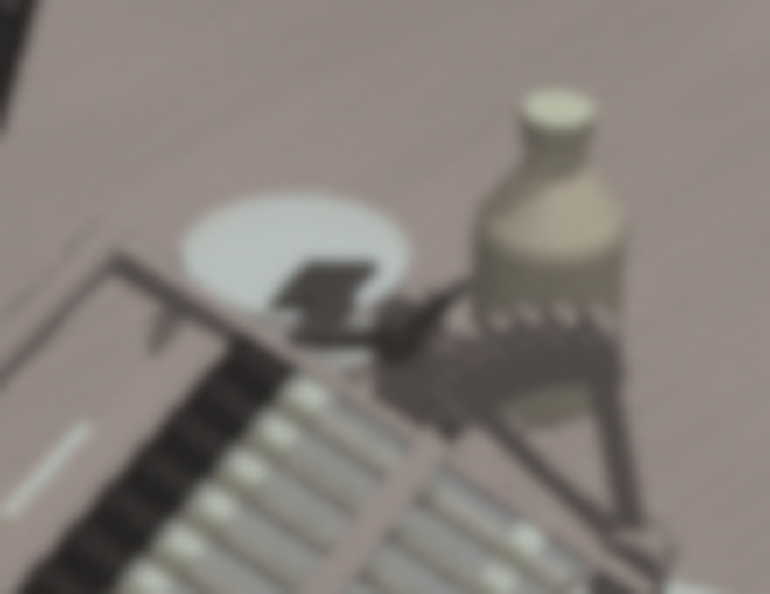

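The pawl is free: the tab is at 109.5 mm and slopes 0.25 down, and the cradle hasn't moved. Next I'll push the bar along its arc, watching the force.

Run:
```python
from h import *
H=.648;b=-.094
def T(al,d=0): return P(H-.215*np.cos(al),b,.05+.215*np.sin(al)+.008-d)
al=.437
env.line_to(T(al,-.012),feed=.08);env.hold(.15);f0=F();print("f0",f0.round(1))
al=.437+.02;log=[]
while al>.07:
    al-=.0125;env.line_to(T(al),feed=.028);o=env.get_obs();f=np.array(o["contact_force"])-f0
    log.append((round(al,3),round(1e3*(T(al)[2]-.019),1),round(1e3*(o["tool_pos"][2]-.019),1),round(float(f@ex),1),round(float(f@ey),1),round(f[2],1)))
    if f[2]>17: break
for l in log: print(*l)
env.hold(.2);print(F()-f0,env.get_obs()["time"])
```

```text
f0 [ 0.5 -0.6  1.3]
0.445 150.5 150.2 0.1 0.1 -0.8
0.432 148.0 148.4 0.1 -0.6 0.2
0.419 145.6 146.1 0.4 0.3 2.1
0.407 143.1 143.5 0.1 0.4 3.4
0.394 140.6 140.8 0.9 0.4 2.9
0.382 138.1 138.2 -0.5 0.6 3.6
0.369 135.6 135.6 -0.0 0.3 2.6
0.357 133.1 133.0 -1.2 -0.8 2.1
0.344 130.6 130.5 -1.1 -0.3 2.7
0.332 128.1 127.9 -2.6 -0.9 2.8
0.319 125.5 125.3 -2.4 -1.6 2.6
0.307 123.0 122.7 -1.9 -0.4 2.2
0.294 120.4 120.2 -1.7 -0.2 2.4
0.282 117.8 117.6 -2.4 -0.4 2.3
0.269 115.2 115.0 -1.7 -0.2 2.7
0.257 112.6 112.4 -3.5 -0.4 2.3
0.244 110.0 109.8 -2.3 -0.6 1.6
0.232 107.4 107.3 -2.9 1.3 1.9
0.219 104.8 104.7 -2.4 -0.1 2.3
0.207 102.2 102.1 -1.5 -0.2 1.3
0.194 99.6 99.5 -1.0 0.5 1.0
0.182 96.9 96.9 -2.0 2.0 1.7
0.169 94.3 94.2 -1.7 0.3 1.6
0.157 91.6 91.5 -2.2 1.2 1.0
0.144 89.0 88.9 -1.7 0.7 1.5
0.132 86.3 86.2 -2.2 0.1 0.9
0.119 83.6 83.5 -2.2 0.7 0.9
0.107 81.0 80.9 -1.8 -0.0 0.5
0.094 78.3 78.2 -0.7 -0.4 1.6
0.082 75.6 77.0 -6.8 1.0 11.3
0.069 72.9 76.6 -12.8 3.6 30.2
[-13.19450434   1.05450291  29.28102886] 20.4583
```

It is on its rests at a bar top of about 77 mm (77.3 expected). The force rose steeply there, so I'll retreat and check.

Run:
```python
from h import *
p=env.get_obs()["tool_pos"]
env.line_to(p+[0,0,.09],feed=.06)
p=env.get_obs()["tool_pos"];env.line_to(p-.15*ex+.06*ez,feed=.15);env.hold(.3)
for n in("top","scene"):
    c=env.camera(n);np.savez(n+"4.npz",**c);save(c,n+"4.png")
    W=cloud(c);z=W[...,2];a=W@ex;b=W@ey
    m=(a>.42)&(a<.447)&(b>-.19)&(b<.0)&(z>.03)&(z<.12);print(n,"bar",m.sum(),np.nanpercentile(z[m],[50,90,97]),np.median(a[m]))
    m=(a>.49)&(a<.53)&(b>.044)&(b<.09)&(z>.08)&(z<.14);print("tab",m.sum(),np.nanmedian(z[m]))
A=cv2.imread("pics/top0.png")[170:340,170:470];B=cv2.imread("pics/top4.png")[170:340,170:470]
cv2.imwrite("pics/cmp.png",cv2.resize(np.vstack([A,B]),None,fx=1.75,fy=1.75))
o=env.get_obs();print(o["time"],o["tool_pos"],F())
```

```text
top bar 572 [0.07522817 0.07854777 0.08018039] 0.43356542942965715
tab 222 0.10996061988925232
scene bar 397 [0.07409186 0.07701241 0.07801999] 0.43699939441938745
tab 96 0.10944325495480371
23.7917 [ 0.29873026 -0.01470183  0.24500005] [ 0.1849217  -0.35684251  0.33981998]
```

View pics/cmp.png

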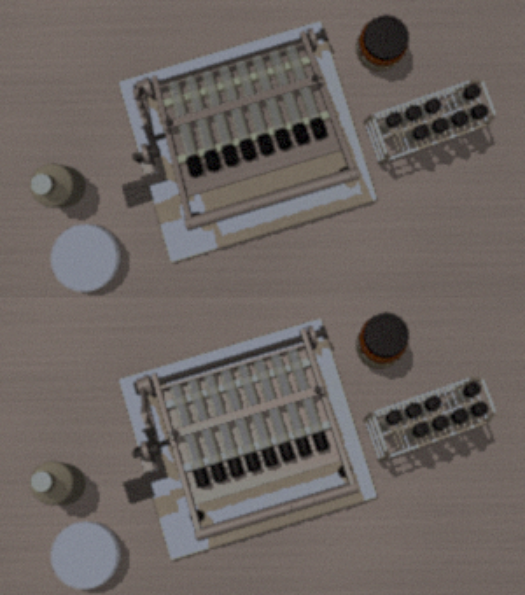

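The cradle is down (bar top about 77 mm), the tab is still at 109 to 110 mm, and the other objects are in the same places before (upper half) and after (lower half).

```bash
python3 -c "
from bench import env
print(env.finish_job())"
```

```text
the job is handed in; nothing more can be done
None
```

The tube stand is down at its lowest setting, and I handed the job in at about 24 s of the 48 s allowed; no verdict is reported.

- **Pawl:** I pressed the thumb tab down with the shut fingertips until the pawl snapped over. After I backed off, the tab stayed at 109.5 mm, sloping down 0.25, as it should when free. It still read about 109–110 mm at the end.
- **Cradle:** I pushed the hand bar along its arc at about 0.03 m/s until it met the rests. The bar top then stood at about 77 mm by fingertip and scene camera (77.3 mm expected). The top camera gave 75–80 mm.
- **Surroundings:** The before and after pictures show the rack, bottle, jar and dishes unmoved, and the arm ended clear of everything.

**Checks that disagreed:**
- The force readings showed no sign of the 4–8 N tab press. The first force there was near 110 mm, at the end stop, reaching about 12 N.
- The bar took only about 1–4 N vertically on the way down, less than the 5–12 N stated.
- The last step pressed the seated cradle onto its rests with about 30 N (plus about 13 N sideways) before I released it. That is more than I meant to use, because my 17 N stop was only checked after each step.

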